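# Lock the neck jig

### The job

The rasp left lying on the neck jig is in the way of its swinging keeper bar: lay the rasp flat in the plain undivided plywood tool tray and let go of it. Then swing the keeper bar shut, in under the guide rod, until its tip is fully home in the steel catch, and let go. Do not shift the ukulele neck in the jig or anything else on the bench.

Things in the scene. Friction and masses are not known exactly. Their poses are not given: they have to be found in the camera images.
- jig: Fixed plywood jig. Origin on the table; it stands turned, with its x axis pointing to the robot's left and a little ahead (yaw about 1.15). Deck x -200..+120, y -150..+150, top 20 mm high. Open on its -x side.
- rod (a point): Middle of the steel guide rod over the jig: 14 mm thick, along jig y, at jig x 0, axis 230 mm above the table. Two plywood posts (36 x 14 mm, 250 mm high) carry it at jig x 0, y -140 and +140. The closed keeper (jig x +30) and the neck lie low behind it.
- keeper_pivot (a point): Point on the keeper's vertical hinge axis at the keeper's top face: jig x +30, y +90, z 42 mm.
- keeper (a joint): Angle of the keeper about its vertical pivot, rad. 0 = home in the catch, bar pointing to jig -y; grows as it swings out to the open side (1.57: points to jig -x). Stops at 0 and 1.75; needs about 1 N at the knob and stays where left. A flat steel bar 180 mm long from the pivot, 20 mm wide, 24 to 42 mm above the table.
- keeper_knob (a point): Centre of the top of the keeper's upright round wooden knob: 20 mm across, 42 to 92 mm above the table, 125 mm from the pivot; at angle q it is at jig x 30-125 sin q, y 90-125 cos q (mm). Near home the rod blocks a tool pointing straight down: reach in from the jig's open -x side, tilted about 40 degrees.
- catch (a point): Middle of the dark steel C-shaped catch, open towards jig -x, 30 mm wide along y, at jig x +30, y -85, z 33 mm, top lip 50 mm above the table.
- rasp: Rasp, 200 mm long, lying on the jig deck in the keeper's path. Origin: underside, mid length; x points to the blade's tip. Pale wooden handle x -100..0, 28 wide, 22 high; dark steel blade x 0..+100, 24 wide, 8 high. 0.12 to 0.24 kg, balances near mid length. Its tip is near or under the rod: draw it to jig -x before lifting it high.
- rasp_mid (a point): Point at the rasp's mid length, 8 mm above its underside.
- tray: Fixed plain plywood tool tray without dividers, on the left or right of the jig. Origin: underside centre. Outside 260 (x) x 140 (y) x 30 mm high; walls and floor 6 mm.
- organiser: Fixed plywood organiser with dividers, 260 x 140 x 45 mm, on the other side; not the tray. Origin: underside centre.
- neck: Loose ukulele neck, 310 x 62 x 21 mm, lying along jig y just beyond the closed keeper's line (jig x +43 to +105). Origin: underside, mid length. Leave it.
- glue: Loose bystander: white glue bottle, 60 mm across, 160 mm tall. Origin: underside, leave it.
- tin: Loose bystander: round tin, 72 mm across, 90 mm tall. Origin: underside, leave it.
- mug: Loose bystander: white mug, 80 mm across, 90 mm tall. Origin: underside, leave it.
- plane: Loose bystander: block plane, 160 x 50 x 58 mm. Origin: underside, leave it.
- mallet: Loose bystander: mallet, about 260 mm long. Origin: underside, leave it.
- sanding_block: Loose bystander: cork sanding block, 60 x 110 x 30 mm. Origin: underside, leave it.
Mind the look-alikes: they are no part of the job. What is shaped like the rasp but green is not meant.

How it is judged (in metres and radians):
On the way, in this order (a step that is already met when the one before it is completed fails the run):
1. the rasp lies flat in the tray, let go and still (x of rasp_mid in the frame of tray between -0.06 and 0.06 m and y of rasp_mid in the frame of tray between -0.06 and 0.06 m and z of rasp_mid in the frame of tray below 0.026 m and angle between the z axis of rasp and the z axis of tray, either way round below 0.3 rad and linear speed of rasp below 0.03 m/s and contact force between rasp and the fingers below 0.1 N), for 0.2 s.
2. the keeper is fully home in its catch (joint below 0.05 rad) (value of joint keeper below 0.05 rad), for 0.2 s.
At the end, for the whole second after the job is handed in: The rasp lies flat in the tool tray (its middle within 60 mm of the tray's centre in x and y and under 26 mm above its underside, tilted less than 0.3 rad), let go and still; the keeper is at rest within 0.05 rad of home; the neck is within 20 mm of where it was (all of step 1 and value of joint keeper below 0.05 rad and velocity of joint keeper between -0.05 and 0.05 rad/s and distance of neck from where it was at the start of the episode below 0.02 m); the robot touches nothing.
It fails at once if the ukulele neck in the jig is shifted by more than 20 mm (distance of neck from where it was at the start of the episode above 0.02 m).
It fails at once if a bystander (glue, tin, mug, plane, mallet, sanding block) is shifted by more than 40 mm (distance of any of glue, tin, mug, plane, mallet, sanding_block from where it was at the start of the episode above 0.04 m).
It also fails if it takes over 64 s, if anything falls off the work surface, if the arm or the gripper's body presses on something with over 40 N, if the wrist force passes 120 N, or if a joint passes its speed limit or range.

### The arm

A 6-joint arm with a two-finger parallel gripper is mounted at the origin on the work surface. World frame = base frame: x ahead of the robot, y to its left, z up, the work surface at z = 0. Lengths are in mm, angles in rad, forces in N, time in s.
With the tool pointing down it reaches from about 350 to 775 mm from the base axis. Payload 7.3 kg.
Tool frame: the origin (TCP) lies between the finger pads, 19 mm behind the fingertips; this is the grasp point; z points along the fingers, y is the line along which they close (so a half turn about z gives the same grasp; the last joint's range is limited). The gripper opens to 92 mm and grips with 3 to 60 N. Pads are 19 mm wide; open, the fingers measure 130 mm over their backs; the gripper's body (75 mm by 190 mm) begins 47 mm behind the grasp point.
Start: joints at [-1.348, 0.342, 1.524, -0, 1.275, -0.146], TCP at [189.283, -489.709, 245.541] pointing down, gripper open.
Joint ranges: [-2.53, 2.53], [-0.77, 2.02], [0.04, 2.7], [-1, 4.14], [0.28, 2.66], [-3.11, 3.11]. Speed limits (rad/s): [2.57, 2.57, 3.14, 3.14, 3.14, 3.14].

### API

Orientations are given as [roll, pitch, yaw] about the fixed x, y, z axes, in that order (R = Rz(yaw) Ry(pitch) Rx(roll)).
In Python, from plant import * gives the robot as it stands. The module is installed in compiled form; this text tells all that it offers.
- The arm moves only by the shell command python3 -m inch 'ROWS'. ROWS is JSON, a list of rows, each a list of 5 numbers: the shift along the tool's x, y, z in m, then the turn about the tool's z in rad, then the opening, from 0 (shut) to 1 (fully open). In form: [[tx, ty, tz, spin, claw], ...]. A call has 1 to 8 rows; each row is the pose to reach, as a shift and turn from the pose commanded when the call began, along the tool's axes at that moment; what a row does not reach only later rows make up. A row lasts 1/12 s, in which the tool goes at most 41.7 mm and 7.16 degrees, less where a joint would pass 70% of its speed; a pose out of reach is approached as far as the arm can. A call with a gripper value outside its range is refused whole. The fingers move at their own pace and stop on an object; the grip force is fixed at half the most. Time passes only in rows, so rows that repeat a pose let the fingers close. It gives the time, the measured TCP pose, the force, the opening and the grip force at its end, in the units of the state.
- get_obs(): the state, without advancing time (a new reading comes with each control period).
- capture(name): name is "scene" or "top" or "wrist"; returns a dict with "color" (480x640x3 uint8, red, green, blue), "intrinsics" (3x3 intrinsics, pixels), "pose" (4x4, takes a point from camera to world coordinates). Camera axes: x right, y down, z forward; pixel columns grow to the right and rows downward; lengths in mm; the calibration is good to about 2 mm. The wrist camera is an equidistant fisheye: a pixel r from the principal point sees the ray r / f radians off the axis. A picture is of the moment at which its call begins. There is no depth.
- close_job(): hands the job in; it is judged then, once.
Trained networks look in a picture, given as the dict that the camera call returned (one of the last four; its "shot" number tells which), for a name from the list of things; names that differ only in an ending like _2 or _b are one class to them, and where a whole thing is asked for, a point or a joint stands for the part that bears it (a point fixed in the world has none). Each returns a list of dicts, best first, with "conf" (0 to 1); they miss things now and then, are a little off and sometimes report something else, mostly with a low value. They report only what shows in the picture. A call takes as long as a camera call. They do not tell look-alikes from the thing itself.
- look_for(picture, target): "rect" ([centre column, centre row, width, height] in pixels, round what is visible of it).
- trace(picture, target): "pixels" (480x640 bool, what is visible of it) and "rect" ([centre column, centre row, width, height] in pixels, round what is visible of it).
- tip_of(picture, target): "centre" ([column, row] in pixels: a listed point, or the origin of a listed thing).
The state is a dict: "time": time; "joint_positions": joint angles; "dq": joint speeds; "tau": joint torques, N m; "tool_pos": TCP position; "tcp_rot": TCP orientation; "contact_force": force on the tool from outside, world axes, zero at the start; "moment": the same for the moment, N m; "grip_width": finger opening in mm; "finger_force": force on a finger pad.
Only numpy, scipy, OpenCV 4.12 (cv2) and the standard library are available. Lean on these libraries where they do the work, as an engineer would, in place of code of your own. Each camera call takes 0.05 s, during which the arm holds its last target. There are 200 camera calls.

## Working session

There is one attempt and no reset: what is moved stays moved. The work goes in short steps, Python scripts to look and compute and a shell command to move; the robot and the scene stay as the last step left them, time stands still between calls to the robot, and variables do not carry over. Pictures are saved under pics/ and viewed, at most 12 in all, crops included, and the job is handed in when it is done.

```bash
mkdir -p pics; cat > h.py <<'E'
from plant import *
import numpy as np, cv2
from scipy.spatial.transform import Rotation as Ro
def ray(p,uv,fish=False):
    K=np.array(p["intrinsics"]);T=np.array(p["pose"])
    a=np.array([(uv[0]-K[0,2])/K[0,0],(uv[1]-K[1,2])/K[1,1]])
    if fish:
        r=np.hypot(*a); d=np.array([*(a/r*np.sin(r) if r>1e-9 else a),np.cos(r)])
    else: d=np.array([*a,1.])
    d=T[:3,:3]@d; return T[:3,3],d/np.linalg.norm(d)
def onz(p,uv,z,fish=False):
    o,d=ray(p,uv,fish); return o+d*(z-o[2])/d[2]
def tri(*rs):
    A=np.zeros((3,3));b=np.zeros(3)
    for o,d in rs:
        M=np.eye(3)-np.outer(d,d);A+=M;b+=M@o
    x=np.linalg.solve(A,b); return x,[np.linalg.norm((np.eye(3)-np.outer(d,d))@(x-o)) for o,d in rs]
def proj(p,X,fish=False):
    K=np.array(p["intrinsics"]);T=np.array(p["pose"]);c=T[:3,:3].T@(np.array(X,float)-T[:3,3])
    if fish:
        r=np.hypot(c[0],c[1]);th=np.arctan2(r,c[2]);a=c[:2]/r*th
    else: a=c[:2]/c[2]
    return np.array([K[0,0]*a[0]+K[0,2],K[1,1]*a[1]+K[1,2]])
def save(p,n): cv2.imwrite("pics/"+n,p["color"][:,:,::-1])
E
python3 - <<'E'
from h import *
np.set_printoptions(precision=1,suppress=True)
P={}
for c in("scene","top"):
    p=P[c]=capture(c);save(p,c+".png");print(c,np.array(p["pose"])[:3,3],np.array(p["intrinsics"])[0])
res={}
for n in["rod","keeper_pivot","keeper_knob","catch","rasp_mid","tray","organiser","neck"]:
    for c in P:
        r=tip_of(P[c],n); print(n,c,[(np.round(d["centre"]).tolist(),round(d["conf"],2)) for d in r[:3]])
        if r: res[n,c]=r[0]["centre"]
    if (n,"scene") in res and (n,"top") in res: print("  ",*tri(ray(P["scene"],res[n,"scene"]),ray(P["top"],res[n,"top"])))
for c in P:
  print(c,[(np.round(d["rect"]).tolist(),round(d["conf"],2)) for d in look_for(P[c],"rasp")[:4]])
o=get_obs();print(o["tool_pos"],o["tcp_rot"],o["time"])
E
```

```text
scene [1361.8  621.3 1300.5] [619.7   0.  312.7]
top [ 359.3   21.1 1903.3] [582.5   0.  317.6]
rod scene [([287.0, 256.0], 0.93), ([160.0, 287.0], 0.68), ([498.0, 378.0], 0.6)]
rod top [([304.0, 181.0], 0.9)]
   [621.9  37.6 222.2] [np.float64(1.1911104162268067), np.float64(1.191110416226696)]
keeper_pivot scene [([321.0, 295.0], 0.7)]
keeper_pivot top [([290.0, 213.0], 0.87)]
   [546.7  83.7  25.7] [np.float64(1.5824259168959238), np.float64(1.582425916895815)]
keeper_knob scene [([284.0, 257.0], 0.9)]
keeper_knob top [([329.0, 212.0], 0.78), ([144.0, 222.0], 0.41)]
   [542.2 -37.6  93.9] [np.float64(2.2656015200599646), np.float64(2.2656015200599486)]
catch scene [([272.0, 338.0], 0.62)]
catch top [([301.0, 162.0], 0.9)]
   [716.6  50.4  13.6] [np.float64(1.06300059175007), np.float64(1.0630005917500005)]
rasp_mid scene [([280.0, 168.0], 0.87), ([243.0, 299.0], 0.78), ([291.0, 313.0], 0.51)]
rasp_mid top [([337.0, 176.0], 0.59), ([409.0, 326.0], 0.57)]
   [586.9 -25.7 436. ] [np.float64(25.79211187687833), np.float64(25.792111876878387)]
tray scene [([215.0, 218.0], 0.87)]
tray top [([419.0, 242.0], 0.96), ([280.0, 184.0], 0.69)]
   [ 462.9 -344.6   -0.8] [np.float64(4.2077674793726745), np.float64(4.207767479372662)]
organiser scene [([426.0, 330.0], 0.94)]
organiser top [([203.0, 230.0], 0.74)]
   [489.  359.3  18. ] [np.float64(4.55147840844486), np.float64(4.551478408444913)]
neck scene [([312.0, 329.0], 0.69)]
neck top [([280.0, 186.0], 0.66)]
   [637.9 117.5   9. ] [np.float64(3.028846318694545), np.float64(3.028846318694634)]
scene [([243.0, 300.0, 54.0, 57.0], 0.79), ([279.0, 168.0, 47.0, 34.0], 0.76), ([306.0, 333.0, 106.0, 87.0], 0.75)]
top [([422.0, 329.0, 41.0, 11.0], 0.68), ([340.0, 175.0, 59.0, 22.0], 0.66)]
[ 189.3 -489.7  245.6] [3.1 0.  0.4] 1.0
```

View pics/scene.png

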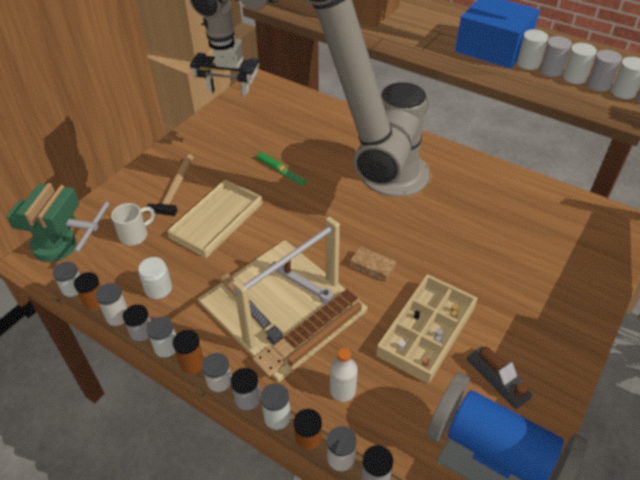

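View pics/top.png

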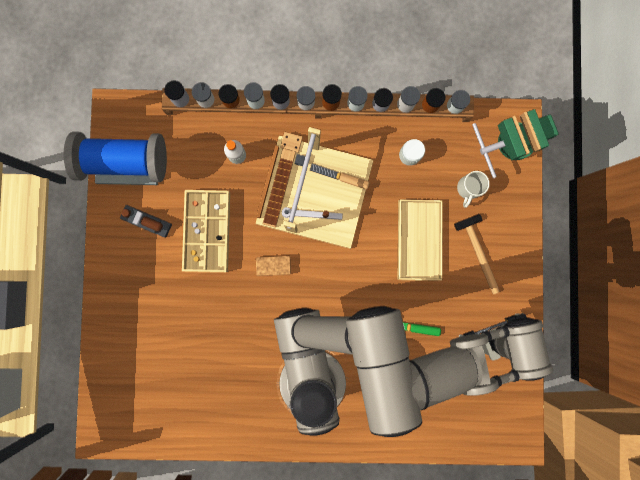

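The rasp candidates are the pale-handled one with a dark blade on the jig, at top (340,175) / scene (265,315), and the green look-alike at top (420,328) / scene (280,168). I choose the pale/dark one on the jig. The plain tray is at top (420,240), on the right, and the organiser at (205,230) is not it. Next I check the choice in a close crop.

```bash
python3 - <<'E'
from h import *
a=cv2.imread("pics/top.png")[120:255,245:385];b=cv2.imread("pics/scene.png")[215:380,190:375]
a=cv2.resize(a,(400,386),interpolation=cv2.INTER_CUBIC);b=cv2.resize(b,(400,357),interpolation=cv2.INTER_CUBIC)
b=cv2.copyMakeBorder(b,0,29,0,0,cv2.BORDER_CONSTANT)
cv2.imwrite("pics/crop1.png",np.hstack([a,b]))
E
```

```text
(no output)
```

View pics/crop1.png

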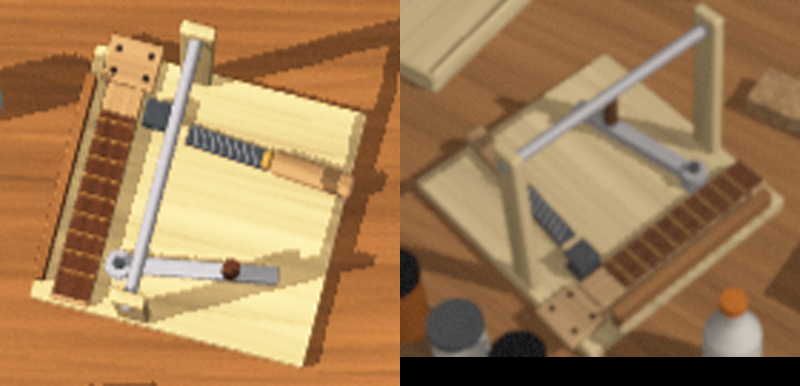

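The top crop shows the wood-handled rasp with its handle end at (366,185), ferrule at (339,176) and blade reaching under the rod at about (312,167). The keeper pivot is at (287,212) and its knob at (325,214). This is the right rasp, not green. Now I fit the jig pose from the deck corners and hinge.

```bash
cat > fit.py <<'E'
from h import *
from scipy.optimize import least_squares
np.set_printoptions(precision=1,suppress=True)
t=capture("top");s=capture("scene")
T=lambda u,v:np.array([245+u/2.857,120+v/2.857]);S=lambda u,v:np.array([190+(u-400)/2.162,215+v/2.162])
obs=[(t,T(362,115),(-200,-150,20)),(t,T(305,365),(-200,150,20)),(t,T(33,295),(120,150,20)),(t,T(120,263),(30,90,42)),
(t,T(193,40),(0,-133,237)),(t,T(133,290),(0,133,237)),
(s,S(780,200),(120,150,20)),(s,S(418,187),(-200,-150,20)),(s,S(605,57),(-200,150,20)),(s,S(693,172),(30,90,42))]
def J(q,X): return np.array([*q[:2],0])+Ro.from_euler('z',q[2]).apply(X)
f=lambda q:np.concatenate([proj(p,J(q,X))-uv for p,uv,X in obs])
r=least_squares(f,[630,50,1.25],x_scale=[10,10,.1],loss="soft_l1");q=r.x;print(q[:2],round(q[2],3));print(f(q).reshape(-1,2))
# rasp
for n,a,b,z in(("handle end",(345,185),None,35),("ferrule",(268,160),None,30),("tip",(190,133),None,28)):
    w=onz(t,T(*a),z);print(n,w,Ro.from_euler('z',-q[2]).apply(w-[q[0],q[1],0]))
w=onz(s,S(530,193),28);print("blade s",w)
k,e=tri(ray(t,T(230,268)),ray(s,S(610,100)));print("knob",k,e,Ro.from_euler('z',-q[2]).apply(k-[q[0],q[1],0]))
# tray corners
for uv in((399,200),(442,201),(441,280),(398,279)): print("tray",onz(t,uv,30))
for uv in((169,224),(210,252),(262,202),(224,181)): print("tray s",onz(s,uv,30))
print(get_obs()["time"])
E
python3 fit.py
```

```text
[629.3  46.1] 1.344
[[ 0.9 -1.6]
 [-1.1 -0.3]
 [-1.7  0.1]
 [-0.9 -0.5]
 [ 0.  -1. ]
 [-1.6  0.1]
 [ 1.1 -1.6]
 [-1.5 -3. ]
 [-1.  -2.1]
 [-0.1 -1.3]]
handle end [ 641.5 -159.8   35. ] [-197.9  -58.2   35. ]
ferrule [669.  -72.3  30. ] [-106.4  -65.3   30. ]
tip [698.4  16.9  28. ] [-12.9 -73.9  28. ]
blade s [673.7 -51.5  28. ]
knob [539.6 -29.4  79.2] [np.float64(0.7307301925476648), np.float64(0.7307301925476315)] [-93.7  70.4  79.2]
tray [ 594.7 -268.9   30. ]
tray [ 594.4 -408.9   30. ]
tray [ 338.7 -406.8   30. ]
tray [ 339.3 -268.2   30. ]
tray s [ 576.7 -419.4   30. ]
tray s [ 594.5 -251.4   30. ]
tray s [ 359.1 -250.4   30. ]
tray s [ 348.6 -403.8   30. ]
1.1
```

```bash
cat > go.py <<'E'
import sys
from h import *
def to(x,y,z,yaw=None):
    o=get_obs();R=Ro.from_euler('xyz',o["tcp_rot"]);d=R.inv().apply(np.array([x,y,z])-o["tool_pos"])/1000
    s=0 if yaw is None else -((yaw-o["tcp_rot"][2]+np.pi/2)%np.pi-np.pi/2)
    print("shift",np.round(d,4),"spin",round(s,3),"now",np.round(o["tool_pos"],1),np.round(o["tcp_rot"],3),"j6",round(o["joint_positions"][5],2),"t",o["time"],"rows",round(np.linalg.norm(d)/.0417,1))
if __name__=="__main__": to(*map(float,sys.argv[1:]))
E
python3 go.py 665 -87 245 1.27
```

```text
shift [ 5.889e-01 -2.041e-01  5.000e-04] spin -0.901 now [ 189.3 -489.7  245.5] [3.141 0.    0.369] j6 -0.15 t 1.1 rows 14.9
```

```bash
python3 -m inch '[[0.589,-0.204,0,-0.9,0.7],[0.589,-0.204,0,-0.9,0.7],[0.589,-0.204,0,-0.9,0.7],[0.589,-0.204,0,-0.9,0.7],[0.589,-0.204,0,-0.9,0.7],[0.589,-0.204,0,-0.9,0.7],[0.589,-0.204,0,-0.9,0.7],[0.589,-0.204,0,-0.9,0.7]]'; python3 go.py 665 -87 245 1.27
```

```text
time: 1.77
tool_pos: [445.1, -272.8, 245.8]
tcp_rot: [3.141, 0.0, 1.275]
contact_force: [0.5, -0.4, 0.5]
grip_width: 64.2
finger_force: 0.0
shift [0.2418 0.1563 0.0007] spin 0.005 now [ 445.1 -272.8  245.8] [3.141 0.    1.275] j6 -0.4 t 1.7667 rows 6.9
```

```bash
python3 -m inch '[[0.235,0.152,0,0,0.7],[0.235,0.152,0,0,0.7],[0.235,0.152,0,0,0.7],[0.235,0.152,0,0,0.7],[0.235,0.152,0,0,0.7],[0.235,0.152,0,0,0.7],[0.235,0.152,0,0,0.7],[0.235,0.152,0,0,0.7]]'; cat > w.py <<'E'
from h import *
import sys
np.set_printoptions(precision=1,suppress=True)
p=capture("wrist");save(p,sys.argv[1]);print(np.array(p["pose"])[:3,3],np.array(p["intrinsics"])[0])
for n,z in(("rasp_mid",28),("keeper_knob",92),("keeper_pivot",42),("tray",0)):
    for d in tip_of(p,n)[:2]: print(n,np.round(d["centre"]),round(d["conf"],2),onz(p,d["centre"],z,True))
d=trace(p,"rasp")
for e in d[:2]:
    ys,xs=np.nonzero(e["pixels"]);c=[onz(p,(u,v),38,True)[:2] for u,v in list(zip(xs,ys))[::5]]
    r=cv2.minAreaRect(np.float32(c));print("rasp mask",round(e["conf"],2),len(xs),r,np.array(e["rect"]))
    print(cv2.boxPoints(r))
E
python3 w.py w1.png; python3 go.py 665 -87 245 1.27
```

```text
time: 2.43
tool_pos: [662.0, -90.4, 244.3]
tcp_rot: [3.141, -0.002, 1.274]
contact_force: [-0.6, 0.2, -0.8]
grip_width: 64.6
finger_force: 0.0
[685.5 -14.2 383.2] [371.6   0.  316.2]
rasp_mid [319. 194.] 0.85 [669.8 -75.7  28. ]
keeper_knob [159. 201.] 0.88 [541.7 -29.   92. ]
keeper_knob [315. 190.] 0.41 [670.  -61.1  92. ]
keeper_pivot [144.  74.] 0.9 [544.7  93.8  42. ]
tray [234. 413.] 0.94 [ 464.9 -339.     0. ]
rasp mask 0.61 5272 ((667.8875732421875, -74.36213684082031), (196.32421875, 27.334501266479492), 73.46028137207031) [316.  190.5  32.  202.6]
[[ 626.8 -164.6]
 [ 653.  -172.4]
 [ 708.9   15.8]
 [ 682.7   23.6]]
shift [0.0111 0.0038 0.0009] spin -0.003 now [658.1 -96.4 245.9] [3.142 0.    1.267] j6 0.04 t 2.7333 rows 0.3
```

View pics/w1.png

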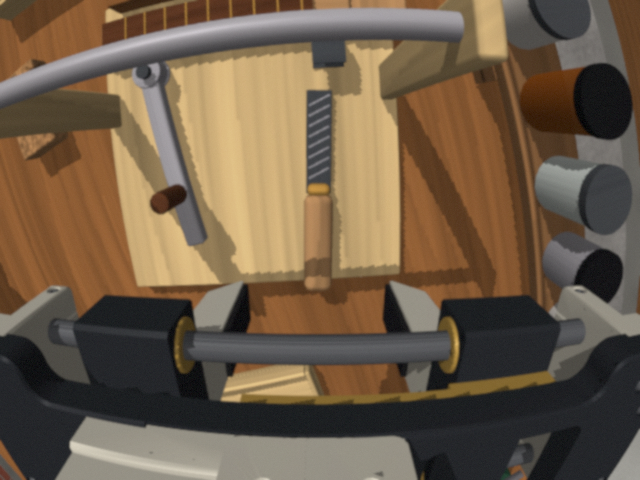

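The wrist view shows the rasp from handle end (317,290) to tip (319,90), along the tool x axis; the knob is at (165,200) and the rod is at the top. I descend partway and take a second view for height.

```bash
python3 go.py 662 -99 110 1.282; python3 -m inch '[[-0.001,0.004,0.135,-0.015,0.7],[-0.001,0.004,0.135,-0.015,0.7],[-0.001,0.004,0.135,-0.015,0.7],[-0.001,0.004,0.135,-0.015,0.7],[-0.001,0.004,0.135,-0.015,0.7],[-0.001,0.004,0.135,-0.015,0.7]]'; python3 w.py w2.png; python3 - <<'E'
from h import *
np.set_printoptions(precision=1,suppress=True)
P=[(capture("wrist"),True),(capture("top"),False)]
r=[]
for p,f in P:
    d=tip_of(p,"rasp_mid");print([(np.round(e["centre"]),round(e["conf"],2)) for e in d])
    if d: r.append(ray(p,d[0]["centre"],f))
r.append((np.array([685.5,-14.2,383.2]),np.array([669.8,-75.7,28])-np.array([685.5,-14.2,383.2])));r[-1]=(r[-1][0],r[-1][1]/np.linalg.norm(r[-1][1]))
print(tri(r[0],r[-1]))
E
python3 go.py 662 -99 43 1.282
```

```text
shift [-0.0012  0.0045  0.1359] spin -0.015 now [658.1 -96.4 245.9] [3.142 0.    1.267] j6 0.04 t 2.7333 rows 3.3
time: 3.23
tool_pos: [662.9, -98.2, 112.2]
tcp_rot: [3.14, 0.0, 1.283]
contact_force: [-1.0, 0.3, 1.3]
grip_width: 64.6
finger_force: 0.0
[685.6 -21.5 251. ] [371.6   0.  316.2]
rasp_mid [317. 220.] 0.78 [670.4 -76.6  28. ]
keeper_knob [ 59. 241.] 0.89 [539.  -30.5  92. ]
rasp mask 0.61 11370 ((672.396728515625, -64.57915496826172), (173.38780212402344, 27.780784606933594), 72.2497787475586) [313.7 192.8  48.2 280.6]
[[ 632.7 -142.9]
 [ 659.2 -151.4]
 [ 712.1   13.8]
 [ 685.6   22.2]]
[(array([315., 221.]), 0.82)]
[(array([410., 327.]), 0.82), (array([335., 174.]), 0.55), (array([303., 189.]), 0.49), (array([302., 177.]), 0.21)]
(array([669.7, -74.9,  31.9]), [np.float64(0.25161210250313115), np.float64(0.2516121025030475)])
shift [-0.0017  0.      0.068 ] spin 0.002 now [662.4 -97.4 111. ] [3.141 0.    1.284] j6 0.03 t 3.7333 rows 1.6
```

```bash
python3 -m inch '[[-0.002,0,0.03,0,0.7],[-0.002,0,0.055,0,0.7],[-0.002,0,0.067,0,0.7],[-0.002,0,0.067,0,0.7],[-0.002,0,0.067,0,0],[-0.002,0,0.067,0,0],[-0.002,0,0.067,0,0],[-0.002,0,0.067,0,0]]';python3 -m inch '[[0,0,0,0,0],[0,0,0,0,0],[0,0,-0.004,0,0],[0,0,-0.008,0,0]]'; python3 go.py 620 -190 52 1.282
```

```text
time: 4.4
tool_pos: [662.3, -99.4, 44.7]
tcp_rot: [3.14, 0.0, 1.284]
contact_force: [0.4, 0.1, -1.0]
grip_width: 42.2
finger_force: 0.0
time: 4.73
tool_pos: [661.4, -99.2, 51.4]
tcp_rot: [-3.141, 0.0, 1.284]
contact_force: [1.2, -0.4, -1.1]
grip_width: 28.0
finger_force: 30.0
shift [-0.0988 -0.014  -0.0005] spin 0.002 now [661.4 -99.2  51.4] [-3.141  0.     1.284] j6 0.02 t 4.7333 rows 2.4
```

```bash
python3 -m inch '[[-0.03,0,0,0,0],[-0.06,0,-0.005,0,0],[-0.09,0,-0.01,0,0],[-0.12,0,-0.02,0,0],[-0.13,0,-0.05,0,0],[-0.13,0,-0.09,0,0],[-0.13,0,-0.12,0,0],[-0.13,0,-0.12,0,0]]'; python3 go.py 442 -338 160 0
```

```text
time: 5.4
tool_pos: [627.8, -226.0, 179.9]
tcp_rot: [3.128, 0.002, 1.283]
contact_force: [1.7, 0.6, -1.6]
grip_width: 27.9
finger_force: 30.0
shift [-0.1601 -0.1466  0.0183] spin 1.283 now [ 627.8 -226.   179.9] [3.128e+00 2.000e-03 1.283e+00] j6 -0.17 t 5.4 rows 5.2
```

```bash
python3 -m inch '[[-0.03,-0.03,0,0.12,0],[-0.06,-0.05,0,0.24,0],[-0.09,-0.08,0,0.36,0],[-0.12,-0.11,0,0.48,0],[-0.16,-0.145,0.02,0.6,0],[-0.16,-0.145,0.02,0.72,0],[-0.16,-0.145,0.02,0.84,0],[-0.16,-0.145,0.02,0.96,0]]'; python3 -m inch '[[0,0,0,0.12,0],[0,0,0,0.24,0],[0,0,0,0.32,0],[0,0,0,0.32,0],[0,0,0,0.32,0],[0,0,0,0.32,0]]';python3 w.py w3.png;  python3 go.py 442 -338 70 0
```

```text
time: 6.07
tool_pos: [439.0, -337.0, 151.1]
tcp_rot: [-3.141, 0.001, 0.315]
contact_force: [0.3, 0.8, -1.2]
grip_width: 27.9
finger_force: 29.9
time: 6.57
tool_pos: [440.5, -336.3, 151.5]
tcp_rot: [-3.142, 0.0, 0.006]
contact_force: [-0.0, 0.4, -2.0]
grip_width: 28.1
finger_force: 30.0
[ 520.9 -335.9  290.3] [371.6   0.  316.2]
rasp_mid [317. 257.] 0.69 [ 425.8 -337.3   28. ]
rasp mask 0.63 19822 ((447.5663146972656, -336.91168212890625), (47.99369430541992, 295.6070861816406), 89.86762237548828) [314.7 208.   65.4 378.4]
[[ 299.7 -360.6]
 [ 595.3 -361.2]
 [ 595.4 -313.3]
 [ 299.8 -312.6]]
shift [0.0014 0.0016 0.0815] spin 0.004 now [ 440.6 -336.4  151.5] [ 3.142 -0.     0.004] j6 0.78 t 6.8667 rows 2.0
```

View pics/w3.png

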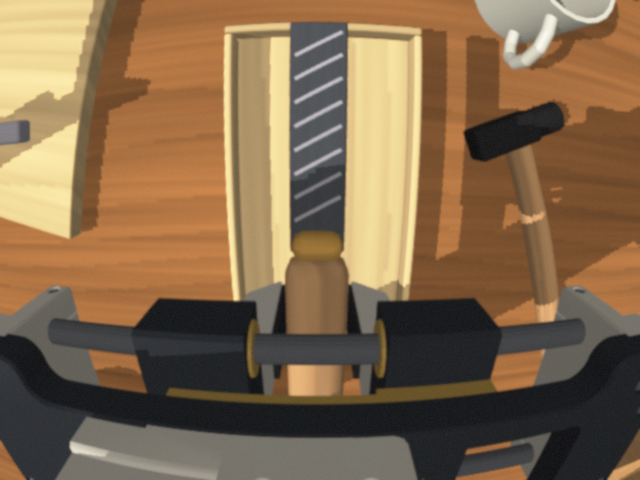

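The rasp hangs level and centred over the tray, ferrule at (317,245) and blade tip at (319,25). I check its actual offset in the grip, then lower it.

```bash
python3 - <<'E'
from h import *
p=capture("wrist")
for z in(125,135,145): print(z,onz(p,(319,25),z,True).round(),onz(p,(317,250),z,True).round())
for c in((230,30),(418,35),(427,180),(232,180)): print("tray",onz(p,c,30,True).round())
E
python3 -m inch '[[0.003,0.001,0.04,0,0],[0.003,0.001,0.08,0,0],[0.003,0.001,0.1,0,0],[0.003,0.001,0.1,0,0],[0.003,0.001,0.1,0,0]]'; python3 go.py 442 -338 31 0
```

```text
125 [ 568. -337.  125.] [ 464. -337.  125.]
135 [ 565. -337.  135.] [ 468. -337.  135.]
145 [ 562. -337.  145.] [ 471. -337.  145.]
tray [ 593. -276.   30.]
tray [ 591. -408.   30.]
tray [ 486. -417.   30.]
tray [ 485. -276.   30.]
time: 7.33
tool_pos: [443.3, -337.2, 51.0]
tcp_rot: [-3.14, 0.001, 0.004]
contact_force: [-0.1, -0.2, -0.7]
grip_width: 28.1
finger_force: 30.0
shift [-0.0013  0.0009  0.02  ] spin 0.004 now [ 443.3 -337.2   51. ] [-3.14e+00  1.00e-03  4.00e-03] j6 0.78 t 7.3333 rows 0.5
```

```bash
python3 -m inch '[[0,0,0.008,0,0],[0,0,0.013,0,0],[0,0,0.016,0,0],[0,0,0.018,0,0],[0,0,0.018,0,0]]'; python3 go.py 442 -338 31 0
```

```text
time: 7.75
tool_pos: [443.6, -337.4, 33.7]
tcp_rot: [3.141, -0.0, 0.004]
contact_force: [0.2, -0.3, -2.3]
grip_width: 27.7
finger_force: 30.0
shift [-0.0016  0.0005  0.0027] spin 0.004 now [ 443.6 -337.4   33.7] [ 3.141 -0.     0.004] j6 0.78 t 7.75 rows 0.1
```

```bash
python3 -m inch '[[0,0,0.002,0,0],[0,0,0.004,0,0],[0,0,0.004,0,0]]'; python3 -m inch '[[0,0,0,0,0.5],[0,0,0,0,0.5],[0,0,0,0,0.5],[0,0,0,0,0.5],[0,0,0,0,0.5],[0,0,-0.04,0,0.5],[0,0,-0.08,0,0.5],[0,0,-0.12,0,0.5]]';python3 -m inch '[[0,0,-0.04,0,0.5],[0,0,-0.04,0,0.5],[0,0,-0.04,0,0.5],[0,0,-0.04,0,0.5]]'; python3 w.py w4.png
```

```text
time: 8.0
tool_pos: [443.8, -337.6, 29.9]
tcp_rot: [3.141, -0.001, 0.004]
contact_force: [-0.3, 1.0, 2.2]
grip_width: 27.3
finger_force: 30.0
time: 8.67
tool_pos: [443.1, -337.0, 150.3]
tcp_rot: [-3.14, 0.002, 0.004]
contact_force: [0.3, -0.8, 0.0]
grip_width: 45.7
finger_force: 0.0
time: 9.0
tool_pos: [443.2, -337.0, 189.0]
tcp_rot: [-3.141, 0.001, 0.004]
contact_force: [-0.7, -0.0, 0.1]
grip_width: 46.0
finger_force: 0.0
[ 523.7 -337.   327.7] [371.6   0.  316.2]
tray [318. 190.] 0.6 [ 467.6 -339.1    0. ]
rasp mask 0.85 6731 ((472.62066650390625, -338.418701171875), (25.997859954833984, 186.33718872070312), 89.53104400634766) [316.6 188.4  33.9 228.1]
[[ 379.3 -350.7]
 [ 565.7 -352.2]
 [ 565.9 -326.2]
 [ 379.6 -324.7]]
```

View pics/w4.png

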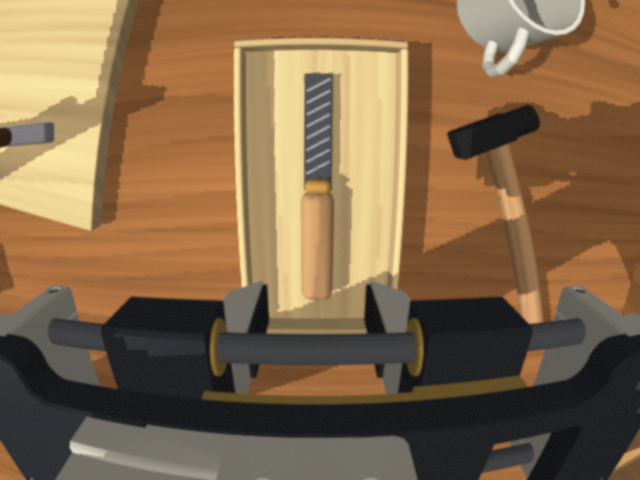

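The rasp lies flat and free in the tray, at (305–333, 72–298), so step 1 is met.

The moves cannot tilt the tool, so the rod would stop the gripper's body before the keeper is home. I'll use the rasp as a horizontal pusher that reaches in under the rod, then lay it back in the tray. I regrasp it further back on the handle.

```bash
python3 -m inch '[[-0.03,0.001,0.04,0,0.5],[-0.03,0.001,0.08,0,0.5],[-0.03,0.001,0.12,0,0.5],[-0.03,0.001,0.15,0,0.5],[-0.03,0.001,0.159,0,0.5],[-0.03,0.001,0.159,0,0.5],[-0.03,0.001,0.159,0,0.5],[-0.03,0.001,0.159,0,0]]'; python3 -m inch '[[0,0,0,0,0],[0,0,0,0,0],[0,0,0,0,0],[0,0,0,0,0],[0,0,-0.03,0,0],[0,0,-0.07,0,0],[0,0,-0.11,0,0],[0,0,-0.11,0,0]]'; cat > jg.py <<'E'
import sys
from h import *
from go import to
# args: tip jig x, centreline jig y, tcp z ; tcp is L behind the tip
jx,jy,z,L=map(float,sys.argv[1:5])
q=(629.3,46.1,1.344);w=np.array([q[0],q[1],0])+Ro.from_euler('z',q[2]).apply([jx-L,jy,0])
print(w.round(1));to(w[0],w[1],z,q[2])
E
python3 jg.py -60 110 150 155
```

```text
time: 9.97
tool_pos: [414.7, -339.6, 32.4]
tcp_rot: [3.139, -0.002, 0.004]
contact_force: [0.3, 0.4, 0.3]
grip_width: 42.7
finger_force: 0.0
time: 10.63
tool_pos: [416.4, -341.4, 148.3]
tcp_rot: [3.131, -0.009, 0.004]
contact_force: [2.0, -1.5, -1.5]
grip_width: 27.6
finger_force: 30.0
[ 473.8 -138.7    0. ]
shift [ 0.0582 -0.2025 -0.0033] spin -1.34 now [ 416.4 -341.4  148.3] [ 3.131 -0.009  0.004] j6 0.74 t 10.6333 rows 5.1
```

```bash
python3 -m inch '[[0.01,-0.03,0,-0.12,0],[0.02,-0.07,0,-0.24,0],[0.03,-0.1,0,-0.36,0],[0.04,-0.14,0,-0.48,0],[0.05,-0.17,0,-0.6,0],[0.058,-0.203,0,-0.72,0],[0.058,-0.203,0,-0.84,0],[0.058,-0.203,0,-0.96,0]]'; python3 -m inch '[[0,0,0,-0.12,0],[0,0,0,-0.24,0],[0,0,0,-0.36,0],[0,0,0,-0.38,0],[0,0,0,-0.38,0],[0,0,0,-0.38,0]]'; python3 w.py w5.png; python3 jg.py -60 110 84 155
```

```text
time: 11.3
tool_pos: [470.9, -133.1, 140.4]
tcp_rot: [-3.141, 0.0, 0.974]
contact_force: [-0.2, -0.0, -1.1]
grip_width: 27.7
finger_force: 30.0
time: 11.8
tool_pos: [470.7, -135.3, 140.5]
tcp_rot: [3.142, 0.0, 1.34]
contact_force: [0.2, -0.7, -2.1]
grip_width: 27.4
finger_force: 30.0
[489.2 -57.4 279.3] [371.6   0.  316.2]
rasp_mid [318. 184.] 0.69 [481.6 -95.1  28. ]
keeper_knob [403.  58.] 0.79 [540.  -31.3  92. ]
rasp mask 0.93 21044 ((476.2703552246094, -114.25762939453125), (289.186767578125, 45.164268493652344), 76.70063018798828) [315.  194.6  69.4 389.1]
[[ 421.  -249.8]
 [ 465.  -260.2]
 [ 531.5   21.3]
 [ 487.6   31.7]]
[ 473.8 -138.7    0. ]
shift [-0.0026  0.0036  0.0565] spin -0.001 now [ 470.8 -135.3  140.5] [3.141 0.    1.343] j6 -0.21 t 12.1 rows 1.4
```

View pics/w5.png

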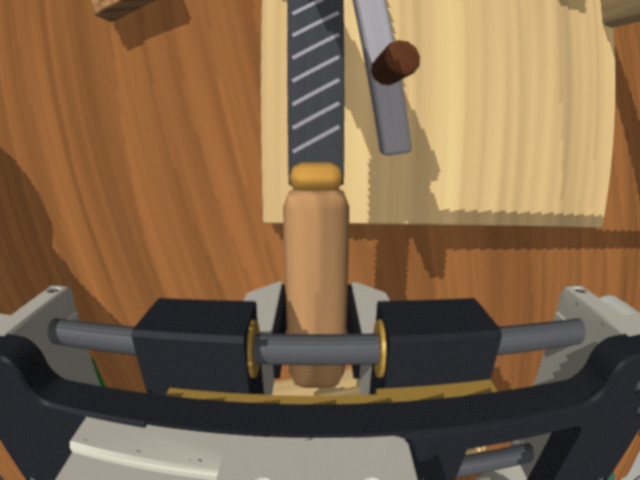

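The rasp is level, left of the knob (400,60) with clear space between. I lower it and sweep the blade's side against the knob.

```bash
python3 -m inch '[[0,0,0.03,0,0],[0,0,0.05,0,0],[0,0,0.056,0,0],[0,0,0.056,0,0],[0.005,0.01,0.056,0,0],[0.01,0.02,0.056,0,0],[0.015,0.03,0.056,0,0],[0.02,0.04,0.056,0,0]]'; python3 -m inch '[[0,0.01,0,0,0],[0,0.02,0,0,0],[0,0.03,0,0,0],[0,0.04,0,0,0],[0,0.05,0,0,0],[0,0.05,0,0,0]]'; python3 - <<'E'
from h import *
np.set_printoptions(precision=1,suppress=True)
q=(629.3,46.1,1.344)
for c in("top","wrist"):
    p=capture(c);save(p,c+"6.png")
    for d in tip_of(p,"keeper_knob")[:2]: w=onz(p,d["centre"],92,c=="wrist");j=Ro.from_euler('z',-q[2]).apply(w-[q[0],q[1],0]);print(c,np.round(d["centre"]),d["conf"],j,np.arctan2(30-j[0],90-j[1]))
E
python3 jg.py -75 -8 84 155
```

```text
time: 12.77
tool_pos: [515.1, -125.0, 85.9]
tcp_rot: [3.141, 0.001, 1.344]
contact_force: [-1.6, -1.0, -1.0]
grip_width: 28.0
finger_force: 30.0
time: 13.27
tool_pos: [564.4, -136.1, 85.6]
tcp_rot: [3.14, 0.0, 1.344]
contact_force: [-0.3, 0.5, -1.9]
grip_width: 27.7
finger_force: 30.0
top [322. 188.] 0.54 [-64.4  -3.7  92. ] 0.7890450766595026
[ 585.4 -179.8    0. ]
shift [-0.0374  0.0316  0.0013] spin -0.001 now [ 563.  -136.3   85.2] [3.14  0.    1.343] j6 -0.14 t 13.4667 rows 1.2
```

The keeper is at about 0.78 rad. Now I back off, line the tip up with the knob, and push along jig +x.

```bash
python3 -m inch '[[-0.025,0,0,0,0],[-0.05,0,0,0,0],[-0.05,0,0,0,0],[-0.05,0.012,0,0,0],[-0.05,0.024,0,0,0],[-0.04,0.026,0,0,0],[-0.03,0.03,0,0,0],[-0.021,0.033,0,0,0]]'; python3 -m inch '[[0.009,0.004,0,0,0],[0.019,0.01,0,0,0],[0.029,0.016,0,0,0],[0.041,0.02,0,0,0],[0.05,0.023,0,0,0],[0.054,0.023,0,0,0],[0.054,0.023,0,0,0]]'; python3 jg.py 20 -35 84 155;python3 - <<'E'
from h import *
p=capture("wrist");save(p,"w7.png")
E
```

```text
time: 14.13
tool_pos: [591.1, -163.5, 84.9]
tcp_rot: [3.14, 0.001, 1.343]
contact_force: [1.5, -4.9, -1.8]
grip_width: 27.7
finger_force: 30.0
time: 14.72
tool_pos: [624.9, -114.7, 84.1]
tcp_rot: [-3.14, -0.001, 1.346]
contact_force: [0.1, 0.5, -1.2]
grip_width: 27.8
finger_force: 30.0
[633.  -93.3   0. ]
shift [0.0227 0.0032 0.0001] spin 0.002 now [ 624.9 -114.7   84.1] [-3.140e+00 -1.000e-03  1.346e+00] j6 -0.08 t 14.7167 rows 0.5
```

View pics/w7.png

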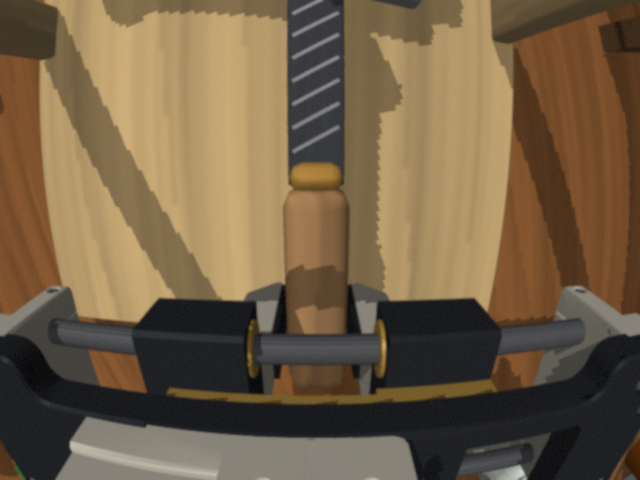

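The blade tip is at the knob and the bar's end shows at (400,3). I finish the push while watching the force.

```bash
python3 -m inch '[[0.006,0.001,0,0,0],[0.012,0.002,0,0,0],[0.018,0.003,0,0,0],[0.018,0.003,0,0,0]]'; python3 -m inch '[[0.003,0,0,0,0],[0.005,0,0,0,0],[0.005,0,0,0,0]]'; python3 jg.py 20 -35 84 155
```

```text
time: 15.1
tool_pos: [632.3, -98.5, 84.5]
tcp_rot: [3.142, -0.0, 1.344]
contact_force: [0.1, 0.0, -1.4]
grip_width: 27.9
finger_force: 30.0
time: 15.35
tool_pos: [633.1, -95.7, 84.7]
tcp_rot: [3.141, 0.002, 1.344]
contact_force: [-1.3, -4.5, -0.5]
grip_width: 27.9
finger_force: 30.0
[633.  -93.3   0. ]
shift [ 0.0023 -0.0006  0.0007] spin -0.0 now [633.1 -95.7  84.7] [3.141e+00 2.000e-03 1.344e+00] j6 -0.04 t 15.35 rows 0.1
```

```bash
for i in 1; do python3 -m inch '[[0.002,0,0,0,0],[0.002,0,0,0,0],[0.002,0,0,0,0]]'; python3 -m inch '[[0.002,0,0,0,0],[0.002,0,0,0,0],[0.002,0,0,0,0]]';python3 -m inch '[[0.002,0,0,0,0],[0.002,0,0,0,0],[0.002,0,0,0,0]]'; done | grep -E "pos|contact|width"; python3 - <<'E'
from h import *
np.set_printoptions(precision=1,suppress=True)
q=(629.3,46.1,1.344)
for c in("scene","top"):
    p=capture(c);save(p,c+"8.png")
    for d in tip_of(p,"keeper_knob")[:2]: w=onz(p,d["centre"],92);j=Ro.from_euler('z',-q[2]).apply(w-[q[0],q[1],0]);print(c,np.round(d["centre"]),d["conf"],j)
    print("expected",[proj(p,np.array([q[0],q[1],0])+Ro.from_euler('z',q[2]).apply([30-125*np.sin(a),90-125*np.cos(a),92])) for a in(0,.1)])
s=cv2.imread("pics/scene8.png")[215:380,190:375]
cv2.imwrite("pics/crop8.png",cv2.resize(s,(672,600),interpolation=cv2.INTER_CUBIC))
E
```

```text
tool_pos: [633.3, -95.5, 84.9]
contact_force: [-1.6, -8.9, -1.3]
grip_width: 27.5
tool_pos: [633.5, -95.3, 85.0]
contact_force: [-5.3, -15.8, 0.2]
grip_width: 27.9
tool_pos: [633.6, -95.1, 85.2]
contact_force: [-6.7, -22.7, 1.0]
grip_width: 27.6
scene [285. 309.] 0.84 [ 25.3 -39.4  92. ]
expected [array([288. , 309.2]), array([284.7, 306. ])]
top [296. 172.] 0.73 [ 28.2 -32.7  92. ]
top [302. 179.] 0.49 [  3.1 -17.6  92. ]
expected [array([295.3, 171.5]), array([299.1, 172.6])]
```

View pics/crop8.png

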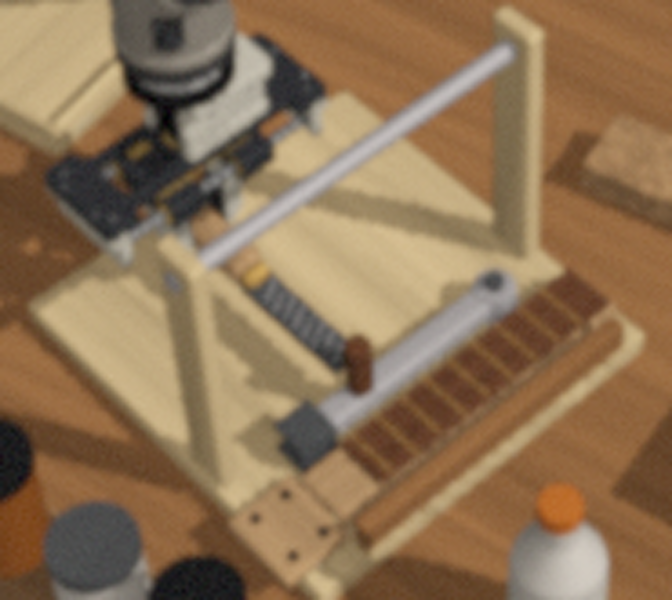

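The picture shows the bar parallel to the neck with its tip inside the dark catch at (310,435). The force rises stiffly with no movement, so the keeper is at its stop. Next I back off and return the rasp to the tray.

```bash
python3 -m inch '[[-0.02,0,0,0,0],[-0.05,0,0,0,0],[-0.08,0,0,0,0],[-0.11,0,0,0,0],[-0.14,0,0,0,0],[-0.14,0,-0.04,0,0],[-0.14,0,-0.07,0,0],[-0.14,0,-0.07,0,0]]'; python3 go.py 412 -340 150 0
```

```text
time: 16.97
tool_pos: [605.7, -227.5, 161.5]
tcp_rot: [3.13, 0.002, 1.342]
contact_force: [1.3, -0.0, -0.9]
grip_width: 28.0
finger_force: 30.0
shift [-0.1534 -0.1633  0.01  ] spin 1.342 now [ 605.7 -227.5  161.5] [3.130e+00 2.000e-03 1.342e+00] j6 -0.25 t 16.9667 rows 5.4
```

```bash
python3 -m inch '[[-0.03,-0.03,0,0.12,0],[-0.06,-0.06,0,0.24,0],[-0.09,-0.09,0,0.36,0],[-0.12,-0.12,0,0.48,0],[-0.153,-0.163,0,0.6,0],[-0.153,-0.163,0,0.72,0],[-0.153,-0.163,0,0.84,0],[-0.153,-0.163,0,0.96,0]]'; python3 -m inch '[[0,0,0,0.12,0],[0,0,0,0.24,0],[0,0,0,0.36,0],[0,0,0,0.38,0],[0,0,0,0.38,0],[0,0,0,0.38,0]]'; python3 - <<'E'
from h import *
p=capture("wrist");save(p,"w9.png")
d=tip_of(p,"rasp_mid")
for z in (125,135): print([ (np.round(e["centre"]),onz(p,e["centre"],z,True).round(),round(e["conf"],2)) for e in d[:2]])
E
python3 go.py 412 -340 55 0
```

```text
time: 17.63
tool_pos: [408.5, -338.3, 154.7]
tcp_rot: [3.141, -0.0, 0.375]
contact_force: [1.1, 0.2, -2.6]
grip_width: 27.5
finger_force: 30.0
time: 18.13
tool_pos: [409.7, -337.5, 154.5]
tcp_rot: [-3.142, -0.0, 0.007]
contact_force: [0.5, -0.6, -1.6]
grip_width: 28.1
finger_force: 30.0
[(array([319., 186.]), array([ 463., -339.,  125.]), 0.8)]
[(array([319., 186.]), array([ 465., -339.,  135.]), 0.8)]
shift [0.0023 0.0024 0.0995] spin 0.006 now [ 409.7 -337.6  154.5] [ 3.142 -0.     0.006] j6 0.73 t 18.2333 rows 2.4
```

View pics/w9.png

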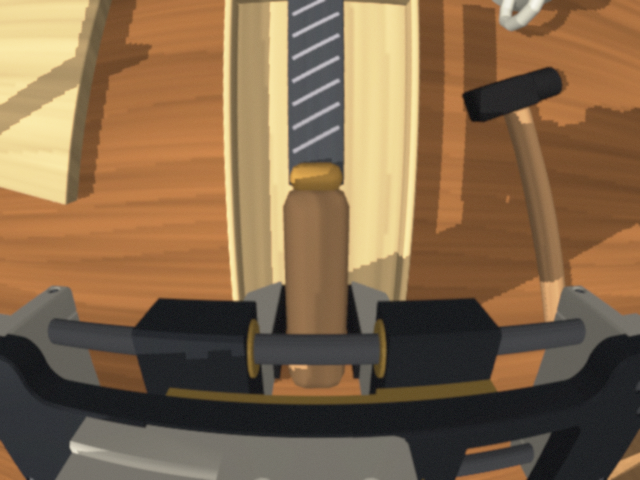

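The rasp hangs level and aligned over the tray (mid about x 464, y -339). I lower it and release.

```bash
python3 -m inch '[[0.003,0.002,0.04,0,0],[0.003,0.002,0.08,0,0],[0.003,0.002,0.1,0,0],[0.003,0.002,0.112,0,0],[0.003,0.002,0.12,0,0],[0.003,0.002,0.123,0,0],[0.003,0.002,0.123,0,0],[0.003,0.002,0.123,0,0]]'; python3 -m inch '[[0,0,0.001,0,0],[0,0,0,0,0.5],[0,0,0,0,0.5],[0,0,0,0,0.5],[0,0,0,0,0.5],[0,0,0,0,0.5],[0,0,-0.03,0,0.5],[0,0,-0.07,0,0.5]]';python3 -m inch '[[0,0,-0.04,0,0.5],[0,0,-0.08,0,0.5],[0,0,-0.1,0,0.5],[0,0,-0.1,0,0.5],[0,0,-0.1,0,0.5]]'; python3 - <<'E'
from h import *
p=capture("wrist");save(p,"w10.png")
for n,z in(("rasp_mid",14),("tray",0)): print(n,[(np.round(e["centre"]),onz(p,e["centre"],z,True).round(),round(e["conf"],2)) for e in tip_of(p,n)[:2]])
for e in trace(p,"rasp")[:1]:
    ys,xs=np.nonzero(e["pixels"]);print(cv2.minAreaRect(np.float32([onz(p,(u,v),20,True)[:2] for u,v in list(zip(xs,ys))[::5]])))
q=(629.3,46.1,1.344)
for c in("scene","top"):
    p=capture(c);save(p,c+"10.png")
    for n,z in(("keeper_knob",92),("rasp_mid",14)):
        for d in tip_of(p,n)[:2]: w=onz(p,d["centre"],z);print(c,n,np.round(d["centre"]),round(d["conf"],2),w.round(),Ro.from_euler('z',-q[2]).apply(w-[q[0],q[1],0]).round())
a=cv2.imread("pics/scene10.png")[150:380,150:410]
cv2.imwrite("pics/crop10.png",cv2.resize(a,(678,600),interpolation=cv2.INTER_CUBIC))
E
```

```text
time: 18.9
tool_pos: [413.2, -340.1, 32.2]
tcp_rot: [3.14, -0.001, 0.005]
contact_force: [-0.6, 0.2, -0.9]
grip_width: 27.7
finger_force: 30.0
time: 19.57
tool_pos: [411.0, -338.0, 99.2]
tcp_rot: [-3.136, 0.005, 0.004]
contact_force: [-0.0, -1.7, -0.0]
grip_width: 45.9
finger_force: 0.0
time: 19.98
tool_pos: [413.0, -340.0, 202.6]
tcp_rot: [3.139, -0.002, 0.004]
contact_force: [-0.5, -0.4, -0.6]
grip_width: 46.2
finger_force: 0.0
rasp_mid [(array([317., 156.]), array([ 468., -342.,   14.]), 0.87), (array([290., 406.]), array([ 189., -311.,   14.]), 0.54)]
tray [(array([315., 160.]), array([ 464., -340.,    0.]), 0.68)]
((215.98721313476562, -277.7084655761719), (20.430898666381836, 3.04473876953125), 88.95339965820312)
scene keeper_knob [285. 310.] 0.78 [676.  62.  92.] [ 26. -42.  92.]
scene keeper_knob [370. 265.] 0.66 [444. 163.  92.] [ 72. 207.  92.]
scene rasp_mid [215. 216.] 0.9 [ 467. -342.   14.] [-415.   71.   14.]
scene rasp_mid [157. 289.] 0.21 [ 760. -296.   14.] [-303. -205.   14.]
top keeper_knob [298. 172.] 0.83 [667.  57.  92.] [ 20. -34.  92.]
top keeper_knob [304. 180.] 0.32 [643.  41.  92.] [ -2. -14.  92.]
top rasp_mid [419. 239.] 0.8 [ 471. -337.   14.] [-409.   68.   14.]
top rasp_mid [410. 327.] 0.51 [ 186. -312.   14.] [-449.  351.   14.]
```

View pics/crop10.png

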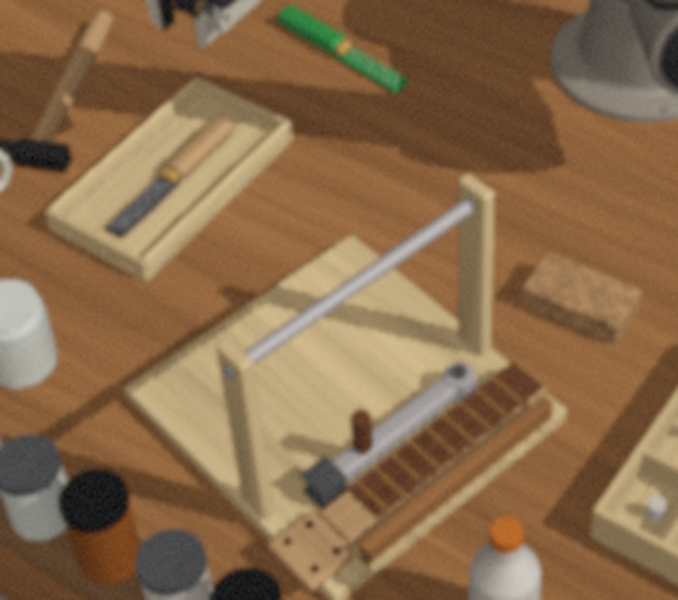

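The rasp lies flat in the tray, and the bar's tip is still in the catch, with the knob at the same scene pixel as when it was pressed home. The neck and bystanders look unmoved, so I hand the job in.

```bash
python3 -c "
from plant import *
print(close_job())"
```

```text
the job is handed in; nothing more can be done
None
```

The job is handed in and no verdict came back: in the last pictures the rasp lies flat and released in the plain tray, the keeper is home in its catch, and the neck and bystanders look unmoved; because the moves cannot tilt the tool, I picked the rasp up again to push the keeper shut under the rod, then laid it back.

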